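# Sort free and seized glazing tongs in the pottery studio

## Task

One of the two pairs of wooden glazing tongs has a seized hinge; squeeze their legs together to find out which. Lay the pair that moves, with its legs closed, in the rectangular plywood stock tray, and the seized pair in the round metal repair basin, each lying entirely inside.

Things in the scene. Friction and masses are not known exactly. Their poses are not given: they have to be found in the camera images.
- tongs_a: One of two identical-looking V-shaped wooden tongs, lying on edge: two flat legs (boards 150 mm long, 8 mm thick, 30 mm tall, standing on edge) joined at one end by an upright hinge with a brass pin head, knuckle 22 mm across. 166 mm long in all, about 0.15 kg. Origin: hinge axis, at the underside; z up. The first leg lies along +x, its middle plane 6 mm to -y of the axis.
- tongs_a_end1 (a point): Open end of the first leg of tongs_a, in the middle of the board's height (15 mm up) and thickness, 155 mm from the hinge.
- tongs_a_end2 (a point): Open end of the second leg of tongs_a, which swings about the hinge on the +y side of the first; in the middle of the board's height (15 mm up) and thickness, 155 mm from the hinge. The legs are best squeezed, and carried, across both about 85 mm from the hinge: there they are 38 to 52 mm wide outside at the start, 20 mm when closed.
- tongs_a_leg (a joint): Opening angle between the legs of tongs_a (rad): 0 = closed, legs side by side; 0.22 to 0.36 at the start. A free hinge closes under 1 to 2 N and stays where it is left; the seized one does not yield to a squeeze of 20 to 60 N. Looks do not tell which of the two pairs is seized.
- tongs_b: One of two identical-looking V-shaped wooden tongs, lying on edge: two flat legs (boards 150 mm long, 8 mm thick, 30 mm tall, standing on edge) joined at one end by an upright hinge with a brass pin head, knuckle 22 mm across. 166 mm long in all, about 0.15 kg. Origin: hinge axis, at the underside; z up. The first leg lies along +x, its middle plane 6 mm to -y of the axis.
- tongs_b_end1 (a point): Open end of the first leg of tongs_b, in the middle of the board's height (15 mm up) and thickness, 155 mm from the hinge.
- tongs_b_end2 (a point): Open end of the second leg of tongs_b, which swings about the hinge on the +y side of the first; in the middle of the board's height (15 mm up) and thickness, 155 mm from the hinge. The legs are best squeezed, and carried, across both about 85 mm from the hinge: there they are 38 to 52 mm wide outside at the start, 20 mm when closed.
- tongs_b_leg (a joint): Opening angle between the legs of tongs_b (rad): 0 = closed, legs side by side; 0.22 to 0.36 at the start. A free hinge closes under 1 to 2 N and stays where it is left; the seized one does not yield to a squeeze of 20 to 60 N. Looks do not tell which of the two pairs is seized.
- stock_tray: The stock tray: rectangular open plywood tray fixed to the table, 260 mm (its x) by 190 mm (its y), walls 6 mm thick and 30 mm high, floor 6 mm thick. Origin: centre of its underside, z up. It may stand on either side of the table.
- repair_basin: The repair basin: round shallow bare-metal basin fixed to the table, 232 mm across at the foot and 244 mm at the rim, wall 4 mm thick and 30 mm high, flat floor 6 mm thick. Origin: centre of its underside, z up. It may stand on either side of the table.

How it is judged:
By the outcome, as a careful person would: the job done as asked, in the order asked, and still so for the second after the job is handed in, with the robot touching nothing.
It also fails if it takes over 64 s, if anything falls off the work surface, if the arm or the gripper's body presses on something with over 40 N, if the wrist force passes 120 N, or if a joint passes its speed limit or range.

## Robot

A 6-joint arm with a two-finger parallel gripper is mounted at the origin on the work surface. World frame = base frame: x ahead of the robot, y to its left, z up, the work surface at z = 0. Lengths are in m, angles in rad, forces in N, time in s.
With the tool pointing down it reaches from about 0.3 to 0.775 m from the base axis. Payload 14.6 kg.
Tool frame: the origin (TCP) lies at the very end of the fingers, on their centre line; the grasp point (between the pads) lies 19 mm behind it; z points along the fingers, y is the direction in which the jaws open and shut (so a half turn about z gives the same grasp; the last joint's range is limited). The gripper opens to 94 mm and grips with 3 to 60 N. Pads are 16 mm wide; open, the fingers measure 119 mm over their backs; the gripper's body (75 mm by 177 mm) begins 78 mm behind the grasp point.
Start: joints at [-1.401, 0.3, 1.521, -0, 1.321, -0.067], TCP at [0.129, -0.535, 0.205] pointing down, gripper open.
Joint ranges: [-3.03, 3.03], [-0.79, 2.21], [0.23, 2.52], [-1.04, 4.18], [0, 3.07], [-2.55, 2.55]. Speed limits (rad/s): [2.22, 2.22, 2.57, 3.14, 3.14, 3.14].

## Interface

Orientations are given as [roll, pitch, yaw] about the fixed x, y, z axes, in that order (R = Rz(yaw) Ry(pitch) Rx(roll)).
In Python, from station import ctrl, eyes gives the robot as it stands.
- The arm moves only by the tool jog_arm, never from a script. Its argument "moves" is a list of rows, each a list of 3 entries, a list of its own where there are three numbers: the shift along the world's x, y, z in mm, then the turn, a rotation vector about the world's x, y, z in units of 5 degrees (1.0 is 5 degrees), then the finger opening in mm, from 0 to 94. In form: [[[tx, ty, tz], [wx, wy, wz], jaw], ...]. A call has 1 to 5 rows; each row is the pose to reach, as a shift and turn from the pose commanded when the call began; what a row does not reach only later rows make up. A row lasts 1/12 s, in which the tool goes at most 41.7 mm and 7.16 degrees, less where a joint would pass 70% of its speed; a pose out of reach is approached as far as the arm can. A call with a gripper value outside its range is refused whole. The fingers move at their own pace and stop on an object; "squeeze" is the grip in N (left out, the last holds). Time passes only in rows, so rows that repeat a pose let the fingers close. It gives the time, the measured TCP pose, the force and the opening at its end, in the units of the state.
- ctrl.get_obs(): the state, without advancing time (a new reading comes with each control period).
- eyes.camera(name): name is "scene" or "top"; returns a dict with "frame" (480x640x3 uint8, red, green, blue), "vertical_fov" (degrees; the focal length in pixels is half the picture's height over the tangent of half this angle, whatever the lens; pixels are square), "cx", "cy" (the principal point, pixels), "eye" and "attitude" of the camera in the world. Camera axes: x right, y down, z forward; pixel columns grow to the right and rows downward; lengths in m; the calibration is good to about 2 mm. A picture is of the moment at which its call begins. There is no depth.
- ctrl.hand_in(): hands the job in, once; it reports no verdict.
The state is a dict: "time_s": time; "qpos": joint angles; "joint_vel": joint speeds; "tau": joint torques, N m; "ee_pos": TCP position; "eef_rot": TCP orientation; "force": force on the tool from outside, world axes, zero at the start; "moment": the same for the moment, N m; "grip_width": finger opening in m.
Only numpy, scipy, OpenCV 4.12 (cv2) and the standard library are available. Lean on these libraries where they do the work, as an engineer would, in place of code of your own. Each camera call takes 0.05 s, during which the arm holds its last target.

## Working session

There is one attempt and no reset: what is moved stays moved. The work goes in short steps, Python scripts to look and compute and a tool call to move; the robot and the scene stay as the last step left them, time stands still between calls to the robot, and variables do not carry over. Pictures are saved under pics/ and viewed, and the job is handed in when it is done.

Besides the shell and the picture viewer there is one more tool, called after "Emit:" as name(argument=value, ...), one argument or row to a line, values as JSON. jog_arm: Moves the arm, as the interface text tells. Its arguments: {"type":"object","properties":{"moves":{"type":"array","items":{"type":"array"}},"squeeze":{"type":"number"}},"required":["moves"]}

```bash
ls; mkdir -p pics
python3 - <<'E'
from station import ctrl, eyes
import cv2
print(ctrl.get_obs())
for n in ("top","scene"):
    c=eyes.camera(n)
    cv2.imwrite(f"pics/{n}0.png",c["frame"][:,:,::-1])
    print({k:v for k,v in c.items() if k!="frame"})
E
```

```text
pics
{'time_s': 0.0, 'qpos': array([-1.40064386e+00,  3.00490371e-01,  1.52157930e+00, -2.33135830e-05,
        1.32067076e+00, -6.65834884e-02]), 'joint_vel': array([-0.0006148 ,  0.00184667,  0.00050443,  0.00029957,  0.00026006,
       -0.00016109]), 'tau': array([-3.04583218e-04, -5.31809056e+01, -3.52734554e+01,  7.08380551e-02,
        2.44027114e-02, -1.22905931e-04]), 'ee_pos': array([ 0.12894869, -0.53440764,  0.2048765 ]), 'eef_rot': array([-3.14044591e+00, -5.38353258e-05,  2.36741712e-01]), 'force': array([0.87137255, 0.51302601, 0.40963172]), 'moment': array([-0.03003563,  0.03362281, -0.0186744 ]), 'grip_width': 0.09405196985058999}
{'vertical_fov': 50.87732087520878, 'cx': 318.7136138806847, 'cy': 230.81994090935632, 'eye': array([0.40315275, 0.01557548, 1.29712934]), 'attitude': array([-3.05076503, -0.00464945, -1.55112318])}
{'vertical_fov': 57.72554901333953, 'cx': 319.5900546218939, 'cy': 243.6371525272364, 'eye': array([1.13324793, 0.21972281, 0.68270763]), 'attitude': array([-2.35514161,  0.00598262,  1.90666376])}
```

View pics/top0.png

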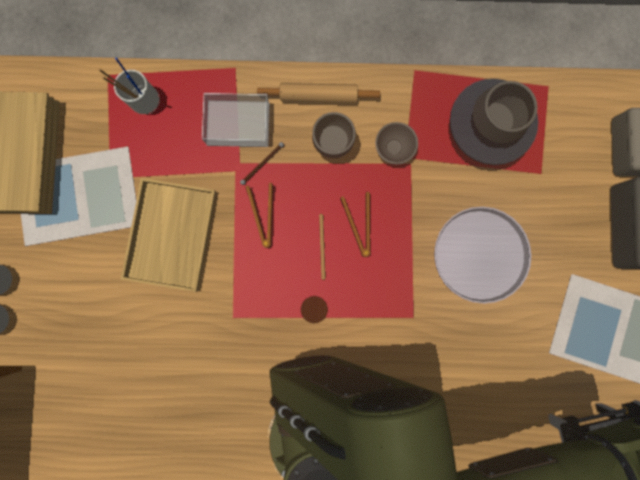

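View pics/scene0.png

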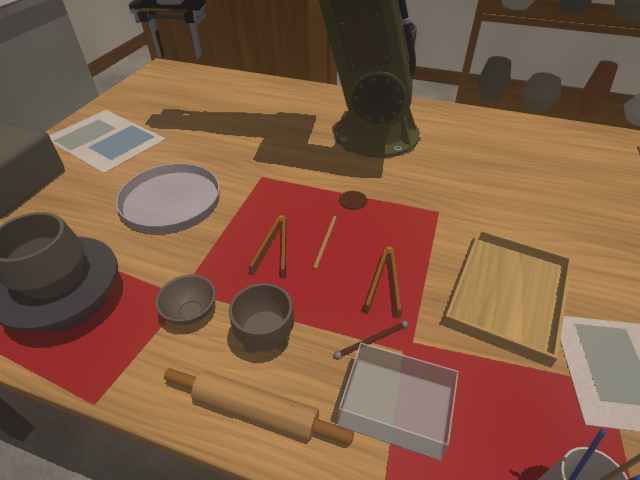

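The top view shows two tongs: hinges near (267,243) and (366,253), legs pointing up (+x). The tray is near (170,235) and the basin near (482,254). I'll enlarge both areas.

```bash
cat > h.py <<'E'
import numpy as np, cv2
from scipy.spatial.transform import Rotation as R
def ray(c,uv):
    f=240/np.tan(np.radians(c["vertical_fov"]/2))
    d=np.array([(uv[0]-c["cx"])/f,(uv[1]-c["cy"])/f,1.0])
    return R.from_euler("xyz",c["attitude"]).apply(d)
def at(c,uv,z):
    d=ray(c,uv); return c["eye"]+d*(z-c["eye"][2])/d[2]
def px(c,p):
    f=240/np.tan(np.radians(c["vertical_fov"]/2))
    q=R.from_euler("xyz",c["attitude"]).inv().apply(np.asarray(p)-c["eye"])
    return np.array([c["cx"]+f*q[0]/q[2],c["cy"]+f*q[1]/q[2]])
def crop(c,x0,y0,w,h,s,fn):
    im=cv2.resize(c["frame"][y0:y0+h,x0:x0+w,::-1],None,fx=s,fy=s,interpolation=cv2.INTER_CUBIC)
    for x in range(x0-x0%10+10,x0+w,10): 
        cv2.line(im,((x-x0)*s,0),((x-x0)*s,12 if x%50==0 else 5),(255,255,255),1)
        if x%20==0: cv2.putText(im,str(x),((x-x0)*s-10,24),0,.35,(255,255,255),1)
    for y in range(y0-y0%10+10,y0+h,10):
        cv2.line(im,(0,(y-y0)*s),(6,(y-y0)*s),(255,255,255),1)
        if y%20==0: cv2.putText(im,str(y),(8,(y-y0)*s+4),0,.35,(255,255,255),1)
    cv2.imwrite(fn,im)
E
python3 - <<'E'
import cv2,pickle
from h import *
from station import eyes
c=eyes.camera("top"); pickle.dump(c,open("top.pkl","wb"))
crop(c,235,175,150,85,5,"pics/c1.png")
crop(c,115,170,110,130,4,"pics/c2.png")
crop(c,425,200,115,110,5,"pics/c3.png")
E
```

```text
(no output)
```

View pics/c1.png

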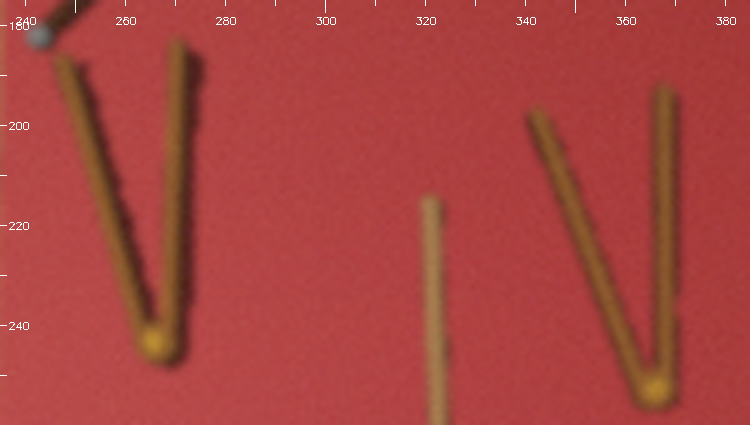

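View pics/c2.png

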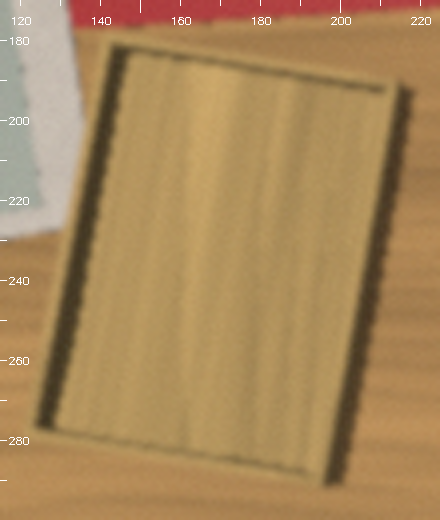

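View pics/c3.png

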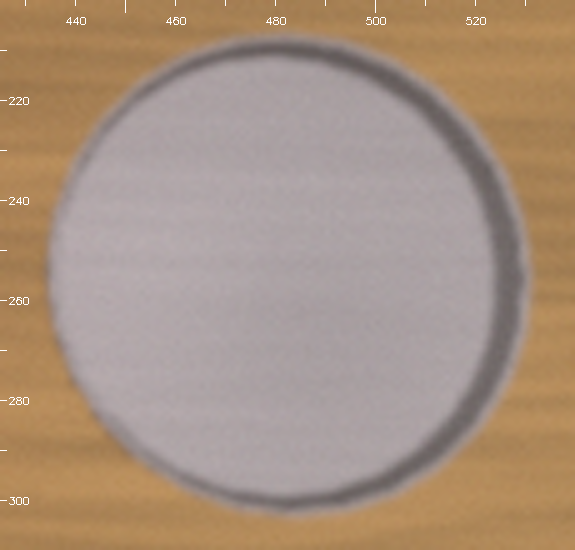

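Tongs 1: hinge (265.5,243), ends (248,186) and (270.5,183.5). Tongs 2: hinge (366,252.5), ends (342.5,197.5) and (367.5,192.5). Tray corners: (142,180.5), (216,191), (197,291), (124,277). Basin centre is about (482.5,255).

```bash
cat > m.py <<'E'
import pickle
from h import *
c=pickle.load(open("top.pkl","rb"))
np.set_printoptions(precision=4,suppress=True)
for n,h,e1,e2 in (("L",(265.5,243),(270.5,183.5),(248,186)),("Rt",(366,252.5),(367.5,192.5),(342.5,197.5))):
    H,A,B=[at(c,p,.032 if p is h else .03) for p in (h,e1,e2)]
    print(n,H[:2],A[:2],B[:2],np.linalg.norm(A-H),np.linalg.norm(B-H))
    m=(A+B)/2-H; a=np.arctan2(m[1],m[0]); g=H[:2]+.085*np.array([np.cos(a),np.sin(a)])
    print(" bisector deg",np.degrees(a),"grasp",g, "open",np.degrees(np.arctan2(*(B-H)[1::-1])-np.arctan2(*(A-H)[1::-1])))
T=np.array([at(c,p,.03)[:2] for p in ((142,180.5),(216,191),(197,291),(124,277))])
print(T,T.mean(0),np.linalg.norm(T-np.roll(T,-1,0),axis=1)); d=T[0]-T[3]+T[1]-T[2]; print(np.degrees(np.arctan2(d[1],d[0])))
P=[at(c,p,.03)[:2] for p in ((482.5,255),(434.5,255),(531,255),(482.5,207),(482.5,303))];print(P)
for v in "240.5":pass
o=[(241,182),(282,146)];print([at(c,p,.01) for p in o])
for p in ((335,135),(397,143),(320,215),(323,278)): print(p,at(c,p,.03))
E
python3 m.py
```

```text
L [0.4851 0.145 ] [0.637  0.1369] [0.6294 0.1938] 0.1521156867589308 0.1523514542305735
 bisector deg 7.84530875906414 grasp [0.5693 0.1566] open 21.754884938087365
Rt [ 0.4662 -0.1077] [ 0.6189 -0.11  ] [ 0.6048 -0.0467] 0.15266646007896928 0.15136450517509087
 bisector deg 11.400738354254182 grasp [ 0.5496 -0.0909] open 24.638048022703696
[[0.638  0.4634]
 [0.6149 0.2745]
 [0.362  0.3122]
 [0.3931 0.4957]] [0.502  0.3865] [0.1902 0.2557 0.1861 0.247 ]
-8.005495218711523
[array([ 0.4659, -0.401 ]), array([ 0.4635, -0.2802]), array([ 0.4683, -0.5232]), array([ 0.5877, -0.4022]), array([ 0.3462, -0.3999])]
[array([0.643, 0.215, 0.01 ]), array([0.74  , 0.1117, 0.01  ])]
(335, 135) [ 0.7664 -0.025   0.03  ]
(397, 143) [ 0.7488 -0.1843  0.03  ]
(320, 215) [0.5589 0.0095 0.03  ]
(323, 278) [ 0.4004 -0.0011  0.03  ]
```

Run:
```python
from h import *; from station import eyes
c=eyes.camera("scene")
for p in ([.4851,.145,.032],[.637,.1369,.03],[.6294,.1938,.03],[.4662,-.1077,.032],[.6189,-.11,.03],[.6048,-.0467,.03],[.638,.4634,.03],[.6149,.2745,.03],[.362,.3122,.03],[.3931,.4957,.03]): print(px(c,p))
crop(c,240,190,180,140,4,"pics/s1.png")
```

```text
[389.94144808 248.59066357]
[367.47903929 303.41318591]
[398.4616961  308.34531702]
[281.73768814 216.99174804]
[251.54982415 264.77635056]
[283.10432863 267.42537655]
[555.37186845 354.5259713 ]
[443.82154893 313.93180018]
[477.33155898 228.91090674]
[568.55461793 258.58529894]
```

View pics/s1.png

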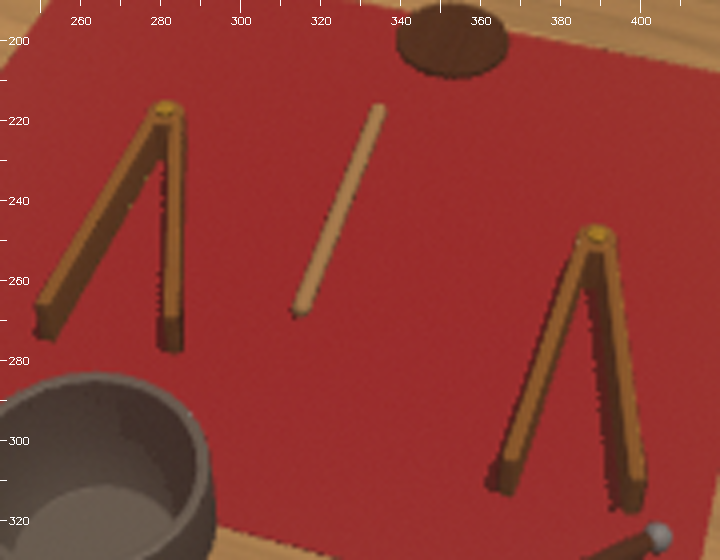

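Emit:
jog_arm(
  moves=[
    [[40,-5,0],[0,0,0],94],
    [[65,25,0],[0,0,0],94],
    [[95,55,0],[0,0,0],94],
    [[125,85,0],[0,0,0],94],
    [[155,115,0],[0,0,0],94],
  ],
  squeeze=20,
)

```text
time_s: 0.62
ee_pos: [0.2833, -0.4197, 0.2052]
eef_rot: [-3.141, 0.0, 0.236]
force: [1.1, -0.0, -0.1]
grip_width: 0.094
```

The scene view agrees with the projected tongs: hinges at (281,217) and (389,248), within about 2 px. I'll go on to the right-hand pair.

Emit:
jog_arm(
  moves=[
    [[25,31,0],[0,0,0],94],
    [[50,62,0],[0,0,0],94],
    [[75,93,0],[0,0,-0.2],94],
    [[100,124,0],[0,0,-0.43],94],
    [[125,155,0],[0,0,-0.43],94],
  ],
)

```text
time_s: 1.03
ee_pos: [0.4082, -0.2645, 0.2055]
eef_rot: [3.141, -0.0, 0.198]
force: [1.2, -0.9, -0.1]
grip_width: 0.0941
```

Emit:
jog_arm(
  moves=[
    [[25,31,0],[0,0,0],94],
    [[50,62,0],[0,0,0],94],
    [[75,93,0],[0,0,0],94],
    [[100,124,0],[0,0,0],94],
    [[125,155,0],[0,0,0],94],
  ],
)

```text
time_s: 1.45
ee_pos: [0.5333, -0.1094, 0.2054]
eef_rot: [3.142, 0.0, 0.199]
force: [0.7, -1.3, 0.2]
grip_width: 0.0941
```

Emit:
jog_arm(
  moves=[
    [[16,18,0],[0,0,0],94],
    [[16,18,0],[0,0,0],94],
    [[16,18,0],[0,0,0],94],
  ],
)

```text
time_s: 1.7
ee_pos: [0.5486, -0.0924, 0.2049]
eef_rot: [-3.141, 0.001, 0.201]
force: [-0.6, -0.3, 0.1]
grip_width: 0.0944
```

Emit:
jog_arm(
  moves=[
    [[0,1,-35],[0,0,0],94],
    [[0,1,-70],[0,0,0],94],
    [[0,1,-105],[0,0,0],94],
    [[0,1,-140],[0,0,0],94],
    [[0,1,-155],[0,0,0],94],
  ],
)

```text
time_s: 2.12
ee_pos: [0.5458, -0.093, 0.0463]
eef_rot: [-3.14, 0.005, 0.198]
force: [-0.3, -0.5, -0.2]
grip_width: 0.0941
```

Emit:
jog_arm(
  moves=[
    [[0,0,-15],[0,0,0],94],
    [[0,0,-30],[0,0,0],94],
    [[0,0,-40],[0,0,0],94],
    [[0,0,-45],[0,0,0],94],
    [[0,0,-45],[0,0,0],94],
  ],
)

```text
time_s: 2.53
ee_pos: [0.5478, -0.0927, 0.0048]
eef_rot: [-3.141, 0.001, 0.198]
force: [0.1, 0.1, 0.7]
grip_width: 0.0939
```

Emit:
jog_arm(
  moves=[
    [[0,0,0],[0,0,0],70],
    [[0,0,0],[0,0,0],60],
    [[0,0,0],[0,0,0],52],
    [[0,0,0],[0,0,0],45],
    [[0,0,0],[0,0,0],40],
  ],
)

```text
time_s: 2.95
ee_pos: [0.5486, -0.0923, 0.0058]
eef_rot: [3.141, -0.001, 0.199]
force: [-0.8, -0.1, 0.7]
grip_width: 0.064
```

Emit:
jog_arm(
  moves=[
    [[0,0,0],[0,0,0],34],
    [[0,0,0],[0,0,0],28],
    [[0,0,0],[0,0,0],22],
    [[0,0,0],[0,0,0],16],
    [[0,0,0],[0,0,0],12],
  ],
)

```text
time_s: 3.37
ee_pos: [0.5485, -0.0922, 0.0056]
eef_rot: [3.141, -0.0, 0.199]
force: [0.4, -0.3, 1.9]
grip_width: 0.0307
```

Emit:
jog_arm(
  moves=[
    [[0,0,0],[0,0,0],12],
    [[0,0,0],[0,0,0],12],
    [[0,0,0],[0,0,0],12],
    [[0,0,0],[0,0,0],12],
    [[0,0,0],[0,0,0],12],
  ],
)

```text
time_s: 3.78
ee_pos: [0.5485, -0.0923, 0.0056]
eef_rot: [3.141, -0.0, 0.199]
force: [-0.6, 0.8, 2.5]
grip_width: 0.0197
```

Run:
```python
from h import *; from station import eyes
c=eyes.camera("scene")
crop(c,200,120,200,170,4,"pics/s2.png")
```

```text
(no output)
```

View pics/s2.png

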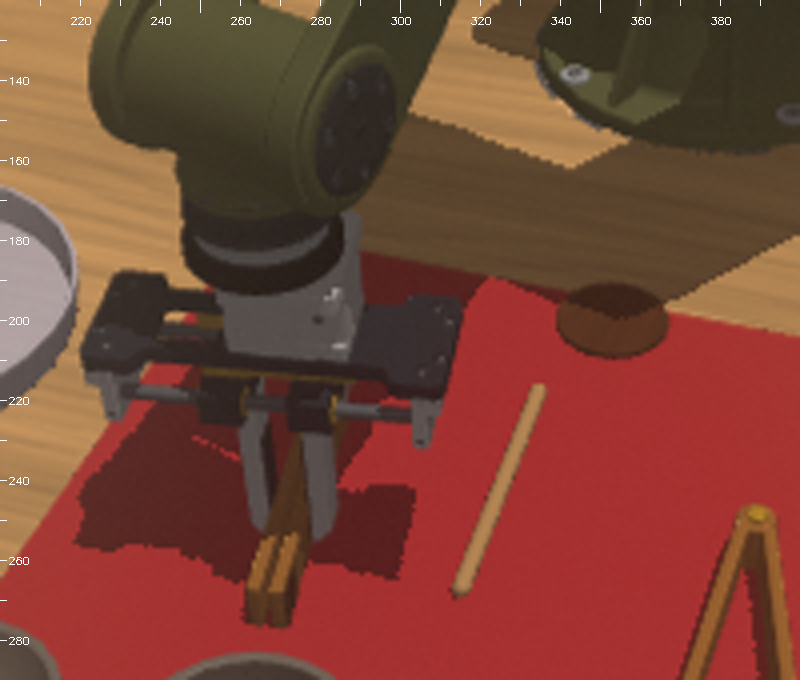

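The pair closed to 19.7 mm with its legs side by side at (265,258), so this is the pair that moves. I'll lift it and carry it to the tray.

Emit:
jog_arm(
  moves=[
    [[0,0,15],[0,0,0],12],
    [[0,0,40],[0,0,0],12],
    [[0,0,70],[0,0,0],12],
    [[0,0,100],[0,0,0],12],
    [[0,0,110],[0,0,0],12],
  ],
)

```text
time_s: 4.25
ee_pos: [0.5495, -0.0925, 0.1191]
eef_rot: [3.14, -0.004, 0.199]
force: [0.1, 0.0, -0.4]
grip_width: 0.0199
```

Emit:
jog_arm(
  moves=[
    [[0,20,0],[0,0,0],12],
    [[0,50,0],[0,0,-0.4],12],
    [[-5,80,0],[0,0,-0.8],12],
    [[-10,110,0],[0,0,-1.2],12],
    [[-10,140,0],[0,0,-1.6],12],
  ],
)

```text
time_s: 4.67
ee_pos: [0.5371, 0.049, 0.1142]
eef_rot: [-3.142, 0.002, 0.058]
force: [1.2, -0.4, -1.3]
grip_width: 0.0198
```

Emit:
jog_arm(
  moves=[
    [[0,30,0],[0,0,-0.4],12],
    [[0,60,0],[0,0,-0.8],12],
    [[-5,90,0],[0,0,-1.2],12],
    [[-10,120,0],[0,0,-1.6],12],
    [[-10,150,0],[0,0,-2.0],12],
  ],
)

```text
time_s: 5.08
ee_pos: [0.5271, 0.1991, 0.1141]
eef_rot: [3.141, 0.002, -0.116]
force: [-0.0, 0.6, -1.0]
grip_width: 0.0201
```

Emit:
jog_arm(
  moves=[
    [[0,30,0],[0,0,-0.28],12],
    [[-5,60,0],[0,0,-0.28],12],
    [[-5,90,0],[0,0,-0.28],12],
    [[-10,120,0],[0,0,-0.28],12],
    [[-14,150,0],[0,0,-0.28],12],
  ],
)

```text
time_s: 5.5
ee_pos: [0.5135, 0.349, 0.1139]
eef_rot: [3.14, 0.002, -0.139]
force: [0.7, -0.3, -1.3]
grip_width: 0.02
```

Emit:
jog_arm(
  moves=[
    [[0,25,0],[0,0,0],12],
    [[0,37,0],[0,0,0],12],
    [[0,37,0],[0,0,0],12],
    [[0,37,0],[0,0,0],12],
  ],
)

```text
time_s: 5.83
ee_pos: [0.5142, 0.3841, 0.1143]
eef_rot: [3.14, 0.001, -0.139]
force: [-0.4, -0.8, -1.7]
grip_width: 0.0193
```

Run:
```python
from h import *; from station import eyes
c=eyes.camera("scene")
crop(c,380,130,230,230,3,"pics/s3.png")
c=eyes.camera("top")
crop(c,90,150,220,160,3,"pics/t3.png")
```

```text
(no output)
```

View pics/s3.png

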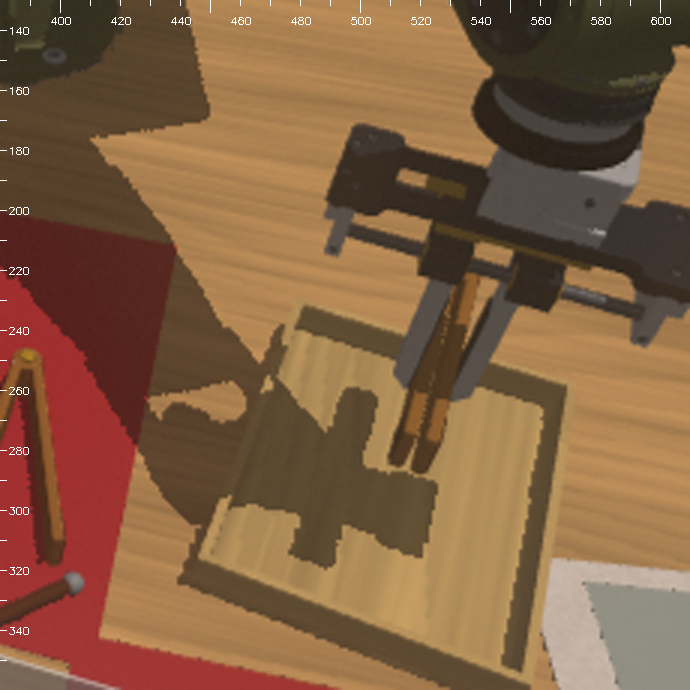

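View pics/t3.png

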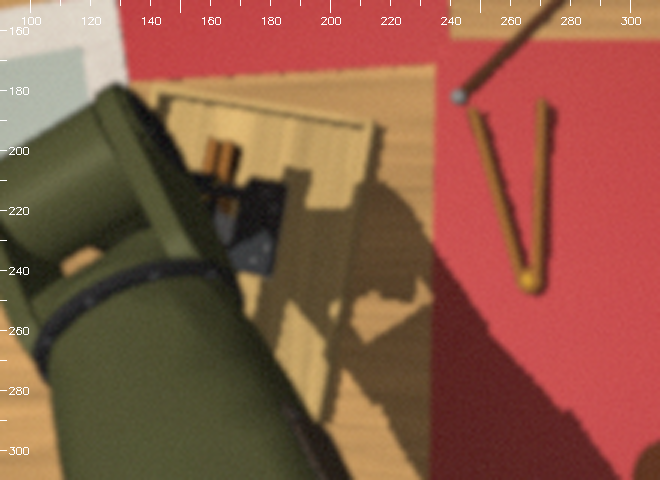

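The legs are held side by side over the tray (ends at (513,283) and (522,285)). I'll lower the pair now.

Emit:
jog_arm(
  moves=[
    [[0,1,-25],[0,0,0],12],
    [[0,1,-50],[0,0,0],12],
    [[0,1,-72],[0,0,0],12],
    [[0,1,-85],[0,0,0],12],
    [[0,1,-92],[0,0,0],12],
  ],
)

```text
time_s: 6.35
ee_pos: [0.5141, 0.3844, 0.0217]
eef_rot: [3.14, 0.002, -0.14]
force: [0.2, 0.9, -1.4]
grip_width: 0.0194
```

Emit:
jog_arm(
  moves=[
    [[0,0,-4],[0,0,0],12],
    [[0,0,-7],[0,0,0],12],
    [[0,0,-9],[0,0,0],12],
    [[0,0,-9],[0,0,0],12],
    [[0,0,-9],[0,0,0],12],
  ],
)

```text
time_s: 6.77
ee_pos: [0.5147, 0.3859, 0.0152]
eef_rot: [-3.141, -0.001, -0.139]
force: [0.1, 0.3, -2.0]
grip_width: 0.0196
```

Emit:
jog_arm(
  moves=[
    [[0,0,-1],[0,0,0],12],
    [[0,0,-2],[0,0,0],12],
    [[0,0,-3],[0,0,0],12],
    [[0,0,-3],[0,0,0],12],
  ],
)

```text
time_s: 7.1
ee_pos: [0.5145, 0.3858, 0.0116]
eef_rot: [-3.141, -0.0, -0.139]
force: [0.4, 0.8, -0.3]
grip_width: 0.0198
```

Contact: the weight is off the wrist. I'll open.

Emit:
jog_arm(
  moves=[
    [[0,0,0],[0,0,0],24],
    [[0,0,0],[0,0,0],30],
    [[0,0,0],[0,0,0],40],
    [[0,0,0],[0,0,0],50],
    [[0,0,0],[0,0,0],50],
  ],
)

```text
time_s: 7.52
ee_pos: [0.5144, 0.3858, 0.0115]
eef_rot: [-3.142, -0.0, -0.139]
force: [0.1, 0.4, -0.4]
grip_width: 0.0463
```

Emit:
jog_arm(
  moves=[
    [[0,0,10],[0,0,0],50],
    [[0,0,35],[0,0,0],50],
    [[0,0,65],[0,0,0],60],
    [[0,0,95],[0,0,0],80],
    [[0,0,110],[0,0,0],94],
  ],
)

```text
time_s: 7.93
ee_pos: [0.5153, 0.3864, 0.1263]
eef_rot: [-3.138, -0.004, -0.139]
force: [0.6, 0.7, 0.5]
grip_width: 0.0664
```

Run:
```python
from h import *; from station import eyes
c=eyes.camera("scene")
crop(c,380,130,230,230,3,"pics/s4.png")
```

```text
(no output)
```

View pics/s4.png

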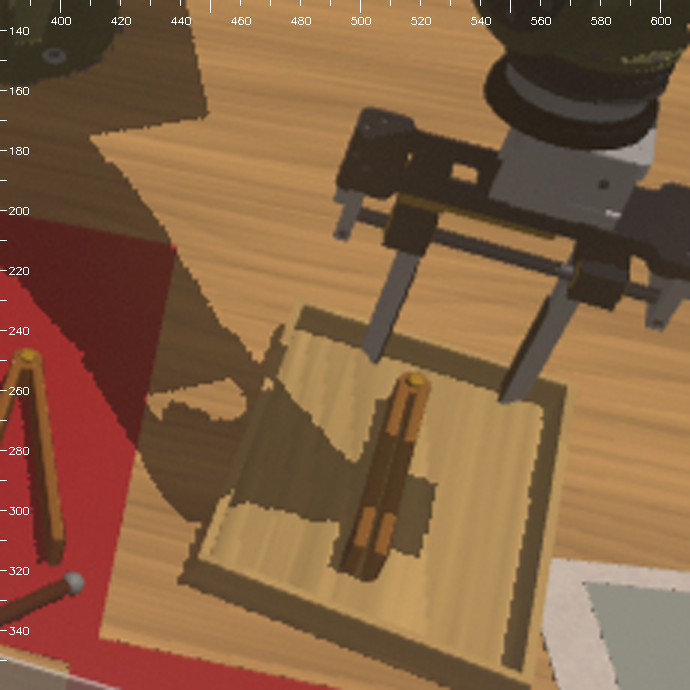

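The free pair lies closed inside the tray, hinge at (518,256) and ends near (500,320). Next is the left-hand pair.

Emit:
jog_arm(
  moves=[
    [[5,-25,0],[0,0,0.5],94],
    [[15,-60,0],[0,0,1.0],94],
    [[25,-95,0],[0,0,1.5],94],
    [[35,-130,0],[0,0,2.0],94],
    [[42,-160,0],[0,0,2.5],94],
  ],
)

```text
time_s: 8.4
ee_pos: [0.5568, 0.2236, 0.1218]
eef_rot: [3.142, -0.0, 0.081]
force: [-0.1, -0.4, -0.1]
grip_width: 0.0939
```

Emit:
jog_arm(
  moves=[
    [[6,-35,0],[0,0,0.4],94],
    [[12,-60,0],[0,0,0.66],94],
    [[13,-70,0],[0,0,0.66],94],
    [[13,-70,-5],[0,0,0.66],94],
    [[13,-70,-10],[0,0,0.66],94],
  ],
)

```text
time_s: 8.82
ee_pos: [0.5694, 0.1562, 0.1114]
eef_rot: [-3.141, -0.001, 0.135]
force: [0.0, 0.9, 0.8]
grip_width: 0.0944
```

Emit:
jog_arm(
  moves=[
    [[0,0,-25],[0,0,0],94],
    [[0,0,-50],[0,0,0],94],
    [[0,0,-75],[0,0,0],94],
    [[0,0,-95],[0,0,0],94],
    [[0,0,-107],[0,0,0],94],
  ],
)

```text
time_s: 9.23
ee_pos: [0.5678, 0.1573, 0.0015]
eef_rot: [3.142, 0.003, 0.138]
force: [0.7, 1.0, 0.1]
grip_width: 0.094
```

Emit:
jog_arm(
  moves=[
    [[0,0,0],[0,0,0],80],
    [[0,0,0],[0,0,0],65],
    [[0,0,0],[0,0,0],52],
    [[0,0,0],[0,0,0],45],
    [[0,0,0],[0,0,0],40],
  ],
)

```text
time_s: 9.65
ee_pos: [0.5698, 0.156, 0.0054]
eef_rot: [-3.141, -0.001, 0.136]
force: [0.6, -0.4, -0.7]
grip_width: 0.0638
```

Emit:
jog_arm(
  moves=[
    [[0,0,0],[0,0,0],34],
    [[0,0,0],[0,0,0],28],
    [[0,0,0],[0,0,0],22],
    [[0,0,0],[0,0,0],16],
    [[0,0,0],[0,0,0],12],
  ],
)

```text
time_s: 10.07
ee_pos: [0.5696, 0.1558, 0.0048]
eef_rot: [-3.141, -0.001, 0.136]
force: [-1.1, 1.3, 4.8]
grip_width: 0.0483
```

Emit:
jog_arm(
  moves=[
    [[0,0,0],[0,0,0],12],
    [[0,0,0],[0,0,0],12],
    [[0,0,0],[0,0,0],12],
    [[0,0,0],[0,0,0],12],
    [[0,0,0],[0,0,0],12],
  ],
)

```text
time_s: 10.48
ee_pos: [0.5696, 0.1558, 0.0048]
eef_rot: [-3.141, -0.001, 0.136]
force: [-1.4, 0.2, 6.2]
grip_width: 0.048
```

Run:
```python
from h import *; from station import eyes
c=eyes.camera("scene")
crop(c,300,130,200,200,4,"pics/s5.png")
```

```text
(no output)
```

View pics/s5.png

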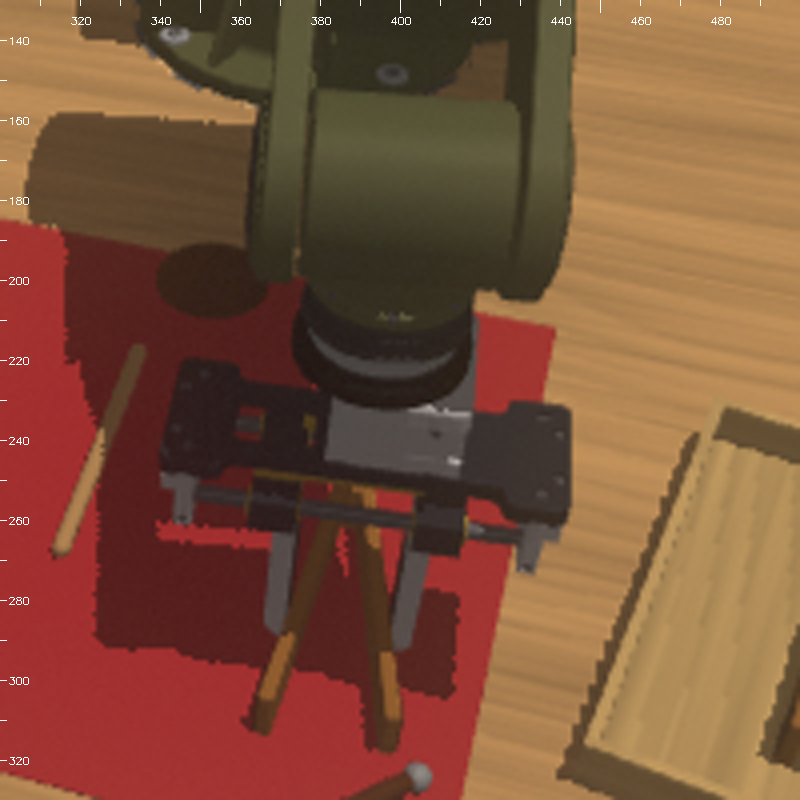

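At 20 N the opening stays at 48 mm and the legs still form a V, so this pair is seized. I'll lift it and carry it to the basin.

Emit:
jog_arm(
  moves=[
    [[0,0,5],[0,0,0],12],
    [[0,0,20],[0,0,0],12],
    [[0,0,45],[0,0,0],12],
    [[0,0,75],[0,0,0],12],
    [[0,0,105],[0,0,0],12],
  ],
  squeeze=25,
)

```text
time_s: 10.95
ee_pos: [0.5688, 0.1556, 0.1102]
eef_rot: [3.141, 0.002, 0.136]
force: [0.6, -0.1, -2.3]
grip_width: 0.0483
```

Emit:
jog_arm(
  moves=[
    [[0,-15,5],[0,0,0],12],
    [[-5,-40,5],[0,0,0],12],
    [[-10,-70,5],[0,0,0],12],
    [[-15,-100,5],[0,0,0],12],
    [[-20,-130,5],[0,0,0],12],
  ],
)

```text
time_s: 11.37
ee_pos: [0.5487, 0.0245, 0.1144]
eef_rot: [3.142, 0.001, 0.137]
force: [0.6, -0.8, -1.9]
grip_width: 0.0483
```

Emit:
jog_arm(
  moves=[
    [[-6,-30,0],[0,0,0],12],
    [[-12,-60,0],[0,0,0],12],
    [[-18,-90,0],[0,0,0],12],
    [[-24,-120,0],[0,0,0],12],
    [[-30,-150,0],[0,0,0],12],
  ],
)

```text
time_s: 11.78
ee_pos: [0.5186, -0.1257, 0.1144]
eef_rot: [-3.141, 0.0, 0.136]
force: [1.2, 0.0, -1.7]
grip_width: 0.0479
```

Emit:
jog_arm(
  moves=[
    [[-6,-30,0],[0,0,0],12],
    [[-12,-60,0],[0,0,0],12],
    [[-18,-90,0],[0,0,0],12],
    [[-24,-120,0],[0,0,0],12],
    [[-30,-150,0],[0,0,0],12],
  ],
)

```text
time_s: 12.2
ee_pos: [0.4886, -0.2756, 0.1144]
eef_rot: [-3.141, 0.001, 0.136]
force: [0.5, 0.2, -1.3]
grip_width: 0.0483
```

Emit:
jog_arm(
  moves=[
    [[-3,-30,0],[0,0,0],12],
    [[-6,-60,0],[0,0,0],12],
    [[-9,-90,0],[0,0,0],12],
    [[-12,-115,0],[0,0,0],12],
    [[-12,-126,0],[0,0,0],12],
  ],
)

```text
time_s: 12.62
ee_pos: [0.4762, -0.4029, 0.1141]
eef_rot: [-3.142, 0.001, 0.134]
force: [0.2, 0.3, -1.9]
grip_width: 0.0484
```

Emit:
jog_arm(
  moves=[
    [[0,0,0],[0,0,0],12],
    [[0,0,0],[0,0,0],12],
  ],
)

```text
time_s: 12.78
ee_pos: [0.4773, -0.3997, 0.114]
eef_rot: [-3.141, 0.001, 0.136]
force: [0.0, 0.2, -2.6]
grip_width: 0.0485
```

Run:
```python
from h import *; from station import eyes
c=eyes.camera("scene")
crop(c,60,60,230,200,3,"pics/s6.png")
c=eyes.camera("top")
crop(c,390,160,200,170,4,"pics/t6.png")
```

```text
(no output)
```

View pics/s6.png

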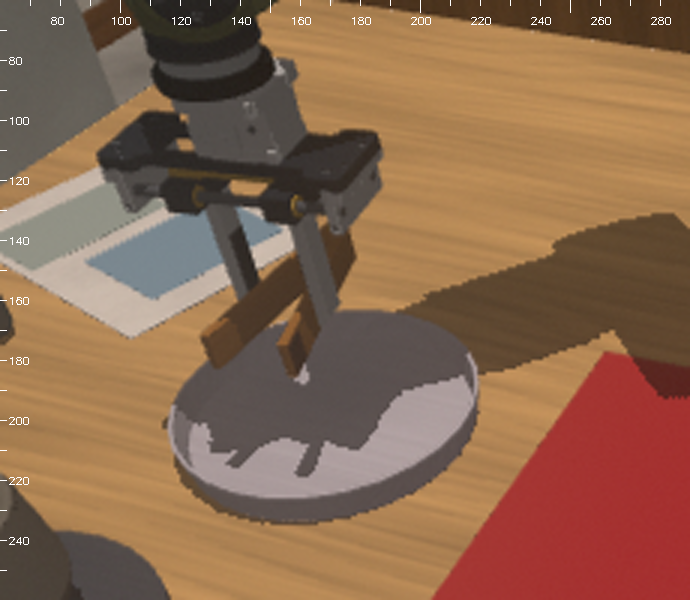

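View pics/t6.png

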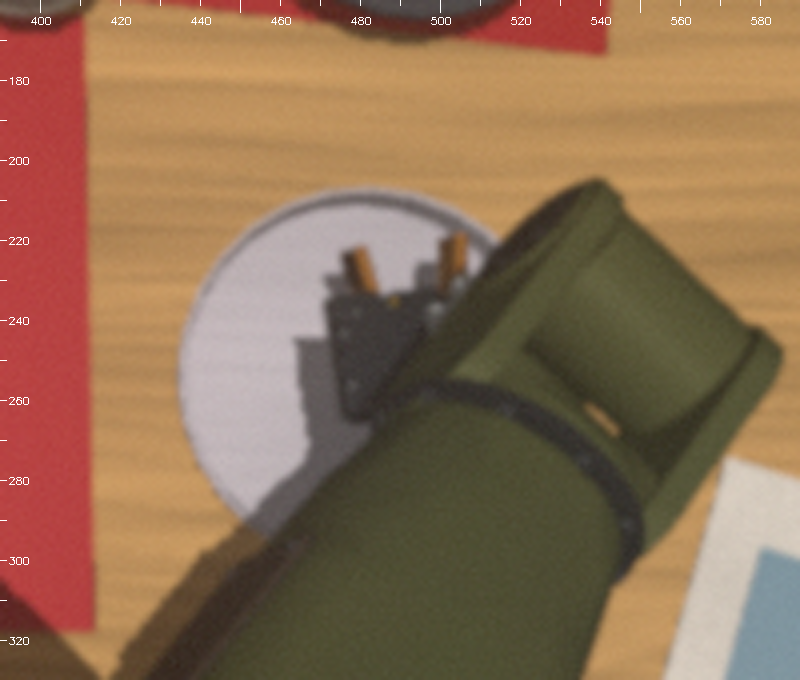

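Run:
```python
from h import *; from station import eyes
s=eyes.camera("scene");t=eyes.camera("top")
def tri(a,b):
    d1,d2=ray(t,a),ray(s,b); A=np.stack([d1,-d2],1); x=np.linalg.lstsq(A,s["eye"]-t["eye"],rcond=None)[0]
    p,q=t["eye"]+x[0]*d1,s["eye"]+x[1]*d2; return (p+q)/2,np.linalg.norm(p-q)
print(tri((504.5,219),(131,171)),tri((478.5,222.5),(157,168)))
# expected with level hold
H=np.array([.4773,-.3997]);a=np.radians(7.85)
for d,l in ((70,0),(-85,0),(70,30),(70,-30)):
    p=H+1e-3*(d*np.array([np.cos(a),np.sin(a)])+l*np.array([-np.sin(a),np.cos(a)]))
    print(d,l,p,px(t,[*p,.139]),px(s,[*p,.139]))
```

```text
(array([ 0.54417632, -0.41578842,  0.13982504]), np.float64(0.001927649529029034)) (array([ 0.53378495, -0.35182253,  0.1548275 ]), np.float64(0.0005316687754485127))
70 0 [ 0.54664403 -0.39013939] [492.90545827 217.98159853] [140.11790261 174.19988523]
-85 0 [ 0.39309653 -0.41130931] [502.93692254 284.87791163] [171.86083447 135.91777795]
70 30 [ 0.54254663 -0.36042052] [480.09296018 219.48322858] [153.25603807 175.80384242]
70 -30 [ 0.55074144 -0.41985826] [505.70794094 216.48114229] [127.10256094 172.61091921]
```

Run:
```python
from h import *; from station import eyes
c=eyes.camera("scene")
crop(c,110,120,90,75,8,"pics/s7.png")
```

```text
(no output)
```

View pics/s7.png

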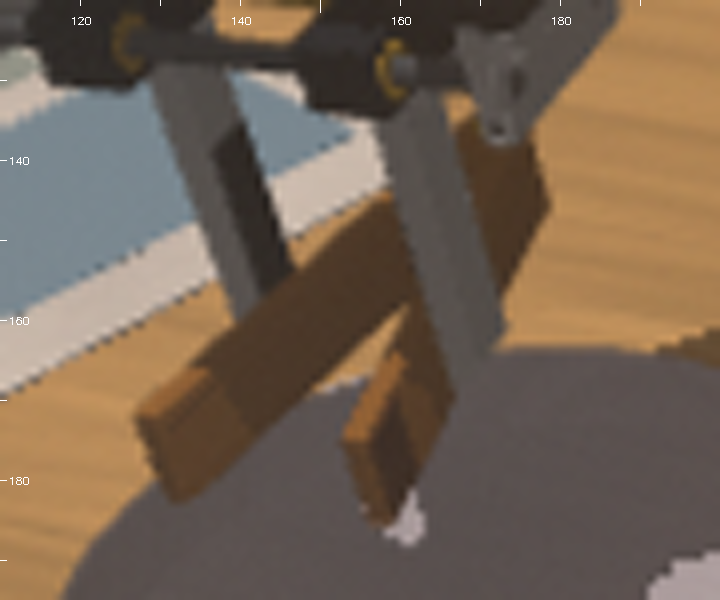

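The enlarged view puts the leg ends at (128.5,171.5) and (155,175), which matches a level hold centred over the basin. I'll lower it.

Emit:
jog_arm(
  moves=[
    [[0,0,-25],[0,0,0],12],
    [[0,0,-50],[0,0,0],12],
    [[0,0,-72],[0,0,0],12],
    [[0,0,-86],[0,0,0],12],
    [[0,0,-93],[0,0,0],12],
  ],
)

```text
time_s: 13.45
ee_pos: [0.477, -0.399, 0.0194]
eef_rot: [-3.139, 0.002, 0.137]
force: [-0.1, 0.2, -1.3]
grip_width: 0.0482
```

Emit:
jog_arm(
  moves=[
    [[0,0,-4],[0,0,0],12],
    [[0,0,-7],[0,0,0],12],
    [[0,0,-9],[0,0,0],12],
    [[0,0,-10],[0,0,0],12],
    [[0,0,-10],[0,0,0],12],
  ],
)

```text
time_s: 13.87
ee_pos: [0.4776, -0.4004, 0.012]
eef_rot: [3.141, -0.0, 0.136]
force: [0.1, 0.7, -1.4]
grip_width: 0.0483
```

Emit:
jog_arm(
  moves=[
    [[0,0,-1],[0,0,0],12],
    [[0,0,-1.5],[0,0,0],12],
    [[0,0,-1.5],[0,0,0],12],
  ],
)

```text
time_s: 14.12
ee_pos: [0.4777, -0.4005, 0.0108]
eef_rot: [3.141, -0.001, 0.136]
force: [-0.5, 0.3, 5.3]
grip_width: 0.0481
```

Emit:
jog_arm(
  moves=[
    [[0,0,0],[0,0,0],53],
    [[0,0,0],[0,0,0],60],
    [[0,0,0],[0,0,0],68],
    [[0,0,0],[0,0,0],75],
    [[0,0,0],[0,0,0],75],
  ],
)

```text
time_s: 14.53
ee_pos: [0.4774, -0.4002, 0.0099]
eef_rot: [-3.142, 0.0, 0.136]
force: [-1.7, 0.4, 0.2]
grip_width: 0.0743
```

Emit:
jog_arm(
  moves=[
    [[0,0,10],[0,0,0],75],
    [[0,0,35],[0,0,0],75],
    [[0,0,65],[0,0,0],75],
    [[0,0,95],[0,0,0],75],
    [[0,0,130],[0,0,0],75],
  ],
)

```text
time_s: 14.95
ee_pos: [0.477, -0.3999, 0.1413]
eef_rot: [-3.141, 0.001, 0.136]
force: [-0.4, -0.2, 0.3]
grip_width: 0.0752
```

Emit:
jog_arm(
  moves=[
    [[0,30,20],[0,0,0],75],
    [[0,65,40],[0,0,0],75],
    [[0,100,50],[0,0,0],75],
    [[0,135,50],[0,0,0],75],
    [[0,170,50],[0,0,0],75],
  ],
)

```text
time_s: 15.37
ee_pos: [0.4773, -0.2288, 0.1915]
eef_rot: [3.14, -0.002, 0.136]
force: [0.9, 0.1, -0.9]
grip_width: 0.0751
```

Emit:
jog_arm(
  moves=[
    [[0,35,0],[0,0,0],75],
    [[0,70,0],[0,0,0],75],
    [[0,105,0],[0,0,0],75],
    [[0,140,0],[0,0,0],75],
    [[0,160,0],[0,0,0],75],
  ],
)

```text
time_s: 15.78
ee_pos: [0.4771, -0.0675, 0.1909]
eef_rot: [-3.142, -0.001, 0.138]
force: [0.3, 0.0, -0.1]
grip_width: 0.075
```

Run:
```python
from h import *; from station import eyes
import cv2
c=eyes.camera("scene"); cv2.imwrite("pics/s8.png",c["frame"][:,:,::-1])
c=eyes.camera("top"); cv2.imwrite("pics/t8.png",c["frame"][:,:,::-1])
```

```text
(no output)
```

View pics/s8.png

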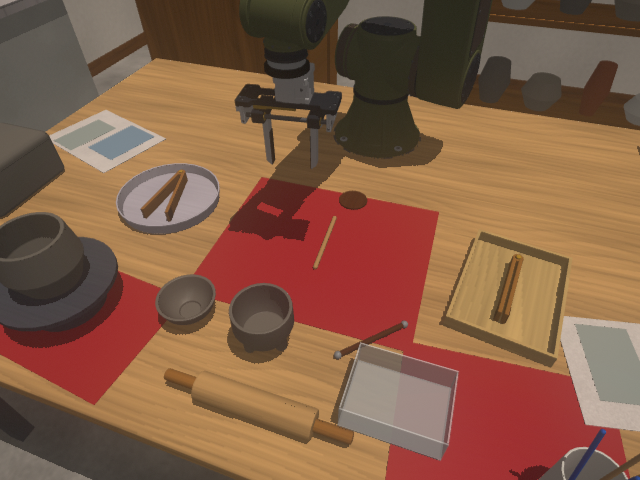

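View pics/t8.png

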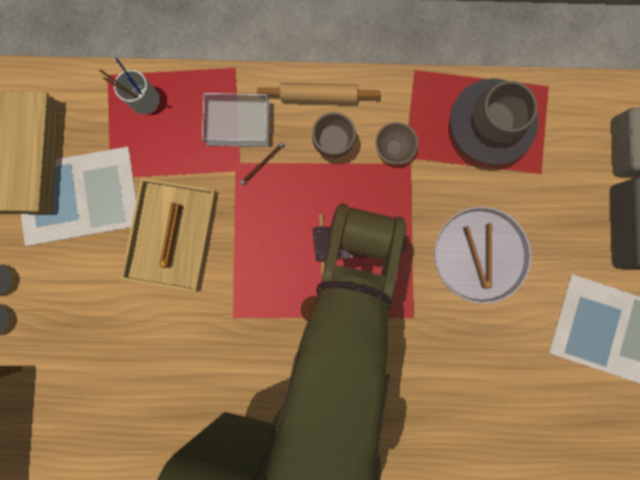

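The free pair lies closed inside the tray, around (171,235) in the top view. The seized V is well inside the basin: hinge at (487,284), ends at (467,228) and (489,225). The arm is clear of both.

```bash
python3 -c "
from station import ctrl
print(ctrl.hand_in(), ctrl.get_obs()['time_s'])"
```

```text
the job is handed in; nothing more can be done
the job is handed in; nothing more can be done
```

I squeezed both pairs at 20 N. The right-hand pair (nearer the basin) closed to 20 mm, so I laid it closed in the plywood tray. The left-hand pair held at 48 mm, so it is the seized one, and I laid it in the metal basin.

My last pictures, from both cameras, show each pair lying entirely inside its container. The legs in the tray are side by side, and the arm is clear of both. The last move ended at 15.8 s, and the largest wrist force I read was about 6 N.

One check disagreed. Before I lowered the seized pair, a rough triangulation suggested it might be tilted, but an enlarged picture showed it was level.

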